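# Put the barista's things back on their own places

### The arm

A 6-joint arm with a two-finger parallel gripper is mounted at the origin on the work surface. World frame = base frame: x ahead of the robot, y to its left, z up, the work surface at z = 0. Lengths are in m, angles in rad, forces in N, time in s.
With the tool pointing down it reaches from about 0.35 to 0.975 m from the base axis. Payload 4.9 kg.
Tool frame: the origin (TCP) lies at the very end of the fingers, on their centre line; the grasp point (between the pads) lies manip.grip_point_offset behind it (manip.grip_point_offset is the distance from the TCP to the grasp point, in m); z points along the fingers, y is the direction in which the jaws open and shut (so a half turn about z gives the same grasp; the last joint's range is limited). The gripper opens to 85 mm and grips with 20 to 120 N. Pads are 22 mm wide; open, the fingers measure 114 mm over their backs; the gripper's body (76 mm by 85 mm) begins 54 mm behind the grasp point. The pads swing forward as they close: fully open they stand 13 mm farther back than shut.
Start: joints at [1.048, 0.053, 1.613, -0, 1.476, -0.119], TCP at [0.246, 0.575, 0.231] pointing down, gripper open.
Joint ranges: [-3.01, 3.01], [-1.01, 2.22], [0.06, 2.58], [-1.02, 4.17], [0.09, 2.62], [-3.14, 3.14]. Speed limits (rad/s): [2.57, 2.57, 3.14, 3.14, 3.14, 3.14].

### API

Orientations are given as a unit quaternion [w, x, y, z].
In Python, from plant import status, grab_frame, camera_params, ticket, boxes_of, outline_of, manip gives the robot as it stands. The module is installed in compiled form; this text tells all that it offers.
- The arm moves only by the tool play_rows, never from a script. Its argument "deltas" is a list of rows, each a list of 2 entries, a list of its own where there are three numbers: the shift along the world's x, y, z in m, then the turn about the world's z in rad. A call has 1 to 5 rows; each row is the pose to reach, as a shift and turn from the pose commanded when the call began; what a row does not reach only later rows make up. A row lasts 1/8 s, in which the tool goes at most 62.5 mm and 10.7 degrees, less where a joint would pass 70% of its speed; a pose out of reach is approached as far as the arm can. A call with a gripper value outside its range is refused whole. "grip" is the opening, from -1 (shut) to 1 (fully open), set as the call begins (left out, the last holds). The fingers move at their own pace and stop on an object; the grip force is fixed at half the most. Time passes only in rows, so rows that repeat a pose let the fingers close. It gives the time, the measured TCP pose, the force and the opening at its end, in the units of the state.
- status.state(): the state, without advancing time (a new reading comes with each control period).
- grab_frame(name): name is "scene" or "top" or "wrist"; returns (picture, depth): 400x640x3 uint8, blue, green, red; 400x640 float32, m along the optical axis (not along the pixel's ray), 0 where there is no reading.
- camera_params(name): a dict with "mtx" (3x3 intrinsics, pixels), "distortion" ([k1, k2, p1, p2, k3] as OpenCV has them; the pictures are not rectified), "world_from_camera" (4x4, takes a point from camera to world coordinates). Camera axes: x right, y up, looking along -z (the intrinsics and any distortion apply to the point x, -y, -z); pixel columns grow to the right and rows downward; lengths in m; the calibration is good to about 2 mm. A picture is of the moment at which its call begins: read the wrist's pose just before it. camera_params takes no time and is no camera call; for the wrist camera it gives the pose at the moment of the call.
- ticket.job_done(): hands the job in, once; it reports no verdict.
Trained networks look in the newest picture that a camera, given by its name, has taken for a name from the list of things; names that differ only in an ending like _2 or _b are one class to them, and where a whole thing is asked for, a point or a joint stands for the part that bears it (a point fixed in the world has none). Each returns a list of dicts, best first, with "confidence" (0 to 1); they miss things now and then, are a little off and sometimes report something else, mostly with a low value. They report only what shows in the picture. A call takes as long as a camera call.
- boxes_of(camera, name): "box" ([left, top, right, bottom] in pixels, round what is visible of it).
- outline_of(camera, name): "region" (400x640 bool, what is visible of it) and "box" ([left, top, right, bottom] in pixels, round what is visible of it).
The state is a dict: "time": time; "joint_pos": joint angles; "joint_vel": joint speeds; "joint_efforts": joint torques, N m; "tool_pos": TCP position; "tool_rot": TCP orientation; "contact_force": force on the tool from outside, world axes, zero at the start; "ft_torque": the same for the moment, N m; "gripper_width": opening from 0.0 (shut) to 1.0 (fully open).
Only numpy, scipy, OpenCV 4.12 (cv2) and the standard library are available. Lean on these libraries where they do the work, as an engineer would, in place of code of your own. Each camera call takes 0.05 s, during which the arm holds its last target.

### The job

On this coffee bar four things stand on each other's places: put the tamper on the black rubber tamping mat, the open dosing cup on the scale's steel pan, the milk jug on the slotted steel drip tray and the shaker on the round wooden board, each upright, centred on its place and let go. A place takes only one thing and nothing may be put on the bare counter, so use the square cork tile, free at the start, to park a thing whenever you need to make room, and leave the tile empty at the end. Do not shift the tumbler of stir sticks or tip any of the things over on the way.

Things in the scene. Friction and masses are not known exactly. Their poses are not given: they have to be found in the camera images.
- tamper: coffee tamper, loose, 98 mm tall, about 0.35 kg: round steel foot 58 mm across and 20 mm high, narrowing to a dark wooden handle on top, 30 mm across between 50 and 90 mm above its underside (grip it there). Origin: centre of its underside; z up; round, so its yaw does not matter. Starts on the drip tray or the round board.
- dosing_cup: plain open aluminium cup, loose, straight wall 58 mm across outside, 55 mm tall, wall 3 mm, about 0.13 kg, no handle. Grip across the outside. Origin: centre of its underside; z up; yaw does not matter. Starts on the drip tray or the round board.
- jug: small steel milk jug, loose, 90 mm tall, about 0.2 kg: open round body 60 mm across up to 62 mm height, narrowing to 50 mm at the rim; wire handle on its +y side, out to 58 mm from the axis; spout on -y. Grip the body along its own x, about 50 mm up. Origin: centre of the body's underside; z up. Final yaw free. Starts on the tamping mat or the scale.
- shaker: closed round shaker, loose, aluminium body 52 mm across up to 78 mm height, domed steel cap 55 mm across above it, 109 mm tall in all, about 0.2 kg. Grip the body about 58 mm up. Origin: centre of its underside; z up; yaw does not matter. Starts on the tamping mat or the scale.
- tamp_mat: place of the tamper: black rubber square mat 105 x 105 mm, 14 mm thick, fixed. Origin: centre of its underside on the counter; its flat top is 14 mm above.
- scale: place of the dosing cup: flat black scale, fixed, 14 mm high, with a square steel pan 100 x 100 mm and a strip with a display 35 mm wide beside the pan on its -x side. Origin: on the counter under the centre of the PAN (not of the whole scale); the pan's top is 14 mm above and does not move.
- drip_tray: place of the milk jug: square steel drip tray 110 x 110 mm, 14 mm high, fixed, with a flat top marked by dark slots. Origin: centre of its underside on the counter; top 14 mm above.
- board: place of the shaker: round wooden board 112 mm across, 14 mm thick, fixed. Origin: centre of its underside on the counter; top 14 mm above.
- cork_tile: the free spot: square cork tile 100 x 100 mm, 14 mm thick, fixed, empty at the start. Origin: centre of its underside on the counter; top 14 mm above.
- stick_tumbler: bystander to leave alone: loose steel tumbler 64 mm across and 85 mm tall with thin wooden stir sticks standing out of it up to about 140 mm, about 0.3 kg. Origin: centre of its underside; z up.

How it is judged:
By the outcome, as a careful person would: the job done as asked, in the order asked, and still so for the second after the job is handed in, with the robot touching nothing.
It also fails if it takes over 144 s, if anything falls off the work surface, if the arm or the gripper's body presses on something with over 40 N, if the wrist force passes 120 N, or if a joint passes its speed limit or range.

## Working session

There is one attempt and no reset: what is moved stays moved. The work goes in short steps, Python scripts to look and compute and a tool call to move; the robot and the scene stay as the last step left them, time stands still between calls to the robot, and variables do not carry over. Pictures are saved under pics/ and viewed, and the job is handed in when it is done.

Besides the shell and the picture viewer there is one more tool, called after ">>>" as name([rows], argument=value, ...), one row to a line, values as JSON. play_rows: Moves the arm, as the interface text tells. Its arguments: {"type":"object","properties":{"deltas":{"type":"array"},"grip":{"type":"number"}},"required":["deltas"]}

```bash
mkdir -p pics
python3 - <<'E'
from plant import status, grab_frame, camera_params, manip
import cv2
print(status.state()); print(manip.grip_point_offset)
for n in("scene","top","wrist"):
    im,d=grab_frame(n); cv2.imwrite(f"pics/{n}0.png",im); c=camera_params(n); print(n,c)
E
```

```text
{'time': 0.0, 'joint_pos': array([ 1.04799358e+00,  5.33511425e-02,  1.61429329e+00, -4.97349587e-06,
        1.47603624e+00, -1.18985634e-01]), 'joint_vel': array([-2.90684430e-04, -2.24658208e-04,  7.30667692e-05,  2.80037080e-04,
        1.47243950e-03, -5.86681997e-05]), 'joint_efforts': array([-2.20316535e-03, -3.93696213e+01, -3.70168412e+01, -3.82693006e-04,
        7.21089717e-03, -1.00877054e-05]), 'tool_pos': array([0.24525643, 0.57418076, 0.23006701]), 'tool_rot': array([-3.26946537e-04,  2.00539139e-01,  9.79685135e-01, -9.91494562e-04]), 'contact_force': array([0.02461171, 0.12386699, 0.35799699]), 'ft_torque': array([-0.03001803, -0.01286077, -0.01563152]), 'gripper_width': 0.9970127418971252}
0.0187
scene {'mtx': array([[469.06842702,   0.        , 322.43492402],
       [  0.        , 469.06842702, 206.70496149],
       [  0.        ,   0.        ,   1.        ]]), 'distortion': array([-0.05382742,  0.        ,  0.        ,  0.        ,  0.        ]), 'world_from_camera': array([[-0.34601284, -0.789021  ,  0.50766227,  1.08786657],
       [ 0.93819371, -0.28623032,  0.
[... 493 characters left out ...]
-0.99977621, -0.019765  , -0.00754192,  0.00777831],
       [-0.01059409,  0.15919111,  0.98719094,  1.02291989],
       [ 0.        ,  0.        ,  0.        ,  1.        ]])}
wrist {'mtx': array([[292.64516139,   0.        , 319.06919656],
       [  0.        , 292.64516139, 195.78643185],
       [  0.        ,   0.        ,   1.        ]]), 'distortion': array([-0.01346832,  0.        ,  0.        ,  0.        ,  0.        ]), 'world_from_camera': array([[ 0.39281973, -0.88134118, -0.26254598,  0.17809022],
       [ 0.91961198,  0.37567959,  0.11479831,  0.60211312],
       [-0.00254331, -0.28653546,  0.95806626,  0.373833  ],
       [ 0.        ,  0.        ,  0.        ,  1.        ]])}
```

View pics/scene0.png

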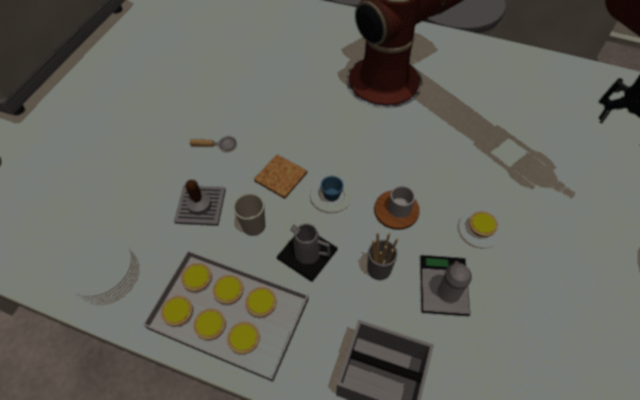

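View pics/top0.png

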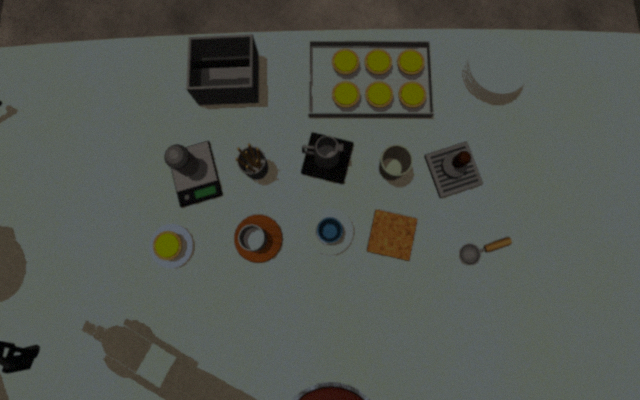

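View pics/wrist0.png

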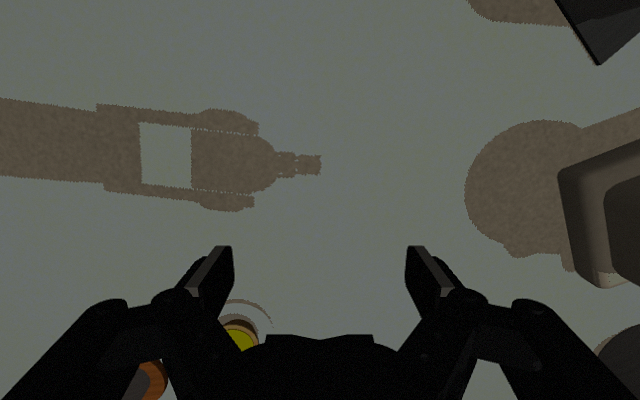

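The scene picture shows the tamper on the drip tray (200,205), the jug on the mat (307,245), the shaker on the scale (452,280), the cup on the round board (400,203) and the cork tile empty (281,176). There are distractors too: a beige cup (250,215), a blue cup and a tray. Next I'll measure positions.

```bash
cat > h.py <<'E'
import numpy as np, cv2
from plant import status, grab_frame, camera_params, outline_of, boxes_of
def cloud(n,d,c=None):
    c=c or camera_params(n)
    v,u=np.mgrid[0:400,0:640]
    p=cv2.undistortPoints(np.stack([u.ravel(),v.ravel()],1).astype(np.float64)[:,None],c["mtx"],c["distortion"])[:,0]
    z=d.ravel().astype(float)
    P=np.stack([p[:,0]*z,-p[:,1]*z,-z],1)
    T=c["world_from_camera"]; W=P@T[:3,:3].T+T[:3,3]
    W[z==0]=np.nan
    return W.reshape(400,640,3)
def fitcircle(xy):
    A=np.c_[2*xy,np.ones(len(xy))]; s=np.linalg.lstsq(A,(xy**2).sum(1),rcond=None)[0]
    return s[:2],np.sqrt(s[2]+s[0]**2+s[1]**2)
E
python3 - <<'E'
from h import *
names="tamper dosing_cup jug shaker tamp_mat scale drip_tray board cork_tile stick_tumbler".split()
S={}
for n in("top","scene"):
    im,d=grab_frame(n); W=cloud(n,d); S[n+"W"]=W;S[n+"im"]=im
    for k in names:
        r=outline_of(n,k)
        for q in r[:2]:
            m=cv2.erode(q["region"].astype(np.uint8),np.ones((3,3)))>0
            p=W[m];p=p[np.isfinite(p[:,0])]
            if len(p)==0: print(n,k,"empty");continue
            z=p[:,2]; t=np.percentile(z,[2,50,98])
            rect=cv2.minAreaRect((p[:,:2]*1000).astype(np.float32))
            print(n,k,round(q["confidence"],2),q["box"],len(p),"z",(t*1000).round(),"mean",(p[:,:2].mean(0)*1000).round(),"rect",np.round(rect[0]),np.round(rect[1]),round(rect[2]))
        if r: S[n+k]=r[0]["region"]
np.savez("s0.npz",**S)
E
```

```text
top tamper 0.86 [440.9, 149.7, 471.4, 177.3] 479 z [ 25.  42. 113.] mean [ 595. -292.] rect [ 597. -296.] [48. 47.] 38
top dosing_cup 0.9 [237.8, 223.1, 265.3, 251.1] 504 z [14. 19. 70.] mean [442. 169.] rect [440. 165.] [56. 51.] 61
top jug 0.93 [300.8, 132.7, 344.1, 171.3] 646 z [ 15.  68. 105.] mean [631.  -3.] rect [626.   3.] [56. 76.] 29
top shaker 0.64 [163.3, 145.3, 200.9, 178.1] 710 z [ 25. 109. 124.] mean [610. 316.] rect [621. 321.] [49. 64.] 70
top tamp_mat 0.94 [300.2, 133.6, 355.6, 182.7] 778 z [10. 14. 17.] mean [613.  -6.] rect [629.  -4.] [100.  98.] 75
top scale 0.81 [169.6, 142.3, 222.6, 205.5] 1656 z [ 7. 12. 17.] mean [586. 302.] rect [598. 313.] [135. 105.] 14
top scale 0.51 [299.9, 130.9, 357.4, 181.7] 870 z [10. 14. 17.] mean [617.  -6.] rect [629.  -5.] [103. 101.] 75
top drip_tray 0.63 [423.5, 140.8, 480.3, 194.0] 1253 z [10. 13. 17.] mean [ 587. -299.] rect [ 595. -303.] [107. 110.] 18
top drip_tray 0.5 [238.2, 150.5, 268.1, 178.3] 624 z [  4.  61. 130.] mean [610. 165.] rect [609. 163.] [61. 54.] 43
top board 0.62 [236.1, 213.8, 283.1, 264.7] 913 z [10. 14
[... 1007 characters left out ...]
 [275.9, 232.5, 333.9, 281.4] 733 z [10. 14. 17.] mean [656.   0.] rect [635.  -3.] [ 99. 100.] 76
scene scale 0.91 [418.0, 252.8, 472.6, 315.5] 1548 z [ 7. 12. 17.] mean [613. 303.] rect [602. 313.] [139. 103.] 15
scene drip_tray 0.68 [177.3, 186.5, 226.1, 222.4] 913 z [ 9. 13. 17.] mean [ 607. -294.] rect [ 600. -302.] [108. 106.] 17
scene board 0.63 [373.7, 191.7, 418.5, 232.4] 667 z [ 9. 13. 17.] mean [463. 156.] rect [453. 159.] [105.  90.] 86
scene cork_tile 0.68 [254.1, 154.4, 308.2, 195.0] 1156 z [ 9. 13. 17.] mean [ 450. -149.] rect [ 448. -150.] [100.  98.] 76
scene stick_tumbler 0.94 [367.7, 231.2, 397.0, 280.1] 871 z [  9.  66. 127.] mean [616. 165.] rect [611. 164.] [57. 64.] 89
```

Run:
```python
from h import *
S=np.load("s0.npz")
for n in("top","scene"):
    W=S[n+"W"]
    def pts(k,lo,hi):
        p=W[S[n+k]];p=p[np.isfinite(p[:,0])];return p[(p[:,2]>lo)&(p[:,2]<hi)]
    for k,lo,hi in(("jug",.09,.12),("dosing_cup",.062,.08),("tamper",.095,.13),("tamper",.023,.04),("shaker",.1,.14)):
        p=pts(k,lo,hi)[:,:2]*1e3
        e=cv2.minEnclosingCircle(p.astype(np.float32)); print(n,k,lo,len(p),np.round(e[0]),round(e[1]),"med",np.median(p,0).round(), "fit",[np.round(q) for q in fitcircle(p)])
    p=pts("jug",.03,.12); c=np.array([.631,-.001]); 
    r=p[:,:2]-c; f=r[np.hypot(*r.T)>.037]; print("far",f.shape,(np.c_[f*1000][::6]).round().tolist())
```

```text
top jug 0.09 247 [628.   6.] 45 med [627.  -6.] fit [array([632.,   1.]), np.float64(29.0)]
top dosing_cup 0.062 122 [441. 166.] 29 med [440. 167.] fit [array([441., 165.]), np.float64(27.0)]
top tamper 0.095 161 [ 601. -298.] 15 med [ 599. -296.] fit [array([ 600., -298.]), np.float64(10.0)]
top tamper 0.023 248 [ 601. -300.] 30 med [ 590. -288.] fit [array([ 600., -299.]), np.float64(24.0)]
top shaker 0.1 471 [617. 326.] 28 med [613. 321.] fit [array([615., 323.]), np.float64(18.0)]
far (47, 2) [[4.0, -37.0], [4.0, 41.0], [3.0, 45.0], [1.0, 50.0], [-5.0, -37.0], [-0.0, 50.0], [5.0, 47.0], [3.0, 45.0]]
scene jug 0.09 259 [635.   6.] 41 med [638.  -0.] fit [array([632.,  -0.]), np.float64(26.0)]
scene dosing_cup 0.062 113 [442. 166.] 30 med [455. 167.] fit [array([442., 166.]), np.float64(27.0)]
scene tamper 0.095 122 [ 604. -300.] 16 med [ 607. -296.] fit [array([ 604., -298.]), np.float64(10.0)]
scene tamper 0.023 233 [ 604. -299.] 29 med [ 616. -288.] fit [array([ 605., -299.]), np.float64(24.0)]
scene shaker 0.1 531 [620. 325.] 28 med [627. 323.] fit [array([623., 324.]), np.float64(18.0)]
far (20, 2) [[5.0, 37.0], [8.0, 47.0], [9.0, 52.0], [8.0, 49.0]]
```

>>> play_rows([
  [[0.05, -0.05, 0.03], -0.18],
  [[0.1, -0.1, 0.06], -0.36],
  [[0.14, -0.15, 0.09], -0.54],
  [[0.18, -0.2, 0.12], -0.72],
  [[0.2, -0.26, 0.13], -0.9],
], grip=1)

```text
time: 1.88
tool_pos: [0.428, 0.3511, 0.3511]
tool_rot: [0.0, 0.609, 0.793, 0.001]
contact_force: [-0.0, 0.5, 0.0]
gripper_width: 1.0
```

>>> play_rows([
  [[0.04, -0.06, 0], -0.1],
  [[0.08, -0.12, 0], -0.2],
  [[0.12, -0.18, 0], -0.3],
  [[0.16, -0.24, 0], -0.35],
  [[0.18, -0.3, 0], -0.35],
])

```text
time: 2.5
tool_pos: [0.5919, 0.0856, 0.3493]
tool_rot: [0.0, 0.736, 0.677, 0.0]
contact_force: [0.2, 0.2, 0.0]
gripper_width: 0.999
```

>>> play_rows([
  [[0.006, -0.015, -0.03], 0],
  [[0.006, -0.015, -0.06], 0],
  [[0.006, -0.015, -0.06], 0],
  [[0.006, -0.015, -0.06], 0],
])

```text
time: 3.0
tool_pos: [0.5973, 0.0727, 0.2908]
tool_rot: [0.001, 0.736, 0.677, 0.001]
contact_force: [-0.0, 0.7, 1.1]
gripper_width: 0.997
```

```bash
cat > look.py <<'E'
from h import *
import sys
tag=sys.argv[1]; specs=sys.argv[2:]
s=status.state(); c=camera_params("wrist"); im,d=grab_frame("wrist"); cv2.imwrite(f"pics/{tag}.png",im)
W=cloud("wrist",d,c); np.savez(f"{tag}.npz",W=W,im=im,tcp=s["tool_pos"])
q=s["tool_rot"]; print("tcp",(s["tool_pos"]*1e3).round(1),"yawY",round(np.degrees(2*np.arctan2(q[2],q[1]))-90,1))
for k in specs:
    r=outline_of("wrist",k)
    for o in r[:1]:
        p=W[o["region"]];p=p[np.isfinite(p[:,0])]*1e3
        print(k,round(o["confidence"],2),o["box"],len(p),"z",np.percentile(p[:,2],[2,50,98]).round(1))
        if k in("tamp_mat","scale","drip_tray","cork_tile","board"):
            p=p[(p[:,2]>5)&(p[:,2]<20)]
        else:
            zt=np.percentile(p[:,2],97); p=p[p[:,2]>zt-12]
        R=cv2.minAreaRect(p[:,:2].astype(np.float32)); E=cv2.minEnclosingCircle(p[:,:2].astype(np.float32)); F=fitcircle(p[:,:2])
        print("   rect",np.round(R[0],1),np.round(R[1]),round(R[2]),"encl",np.round(E[0],1),round(E[1],1),"fit",F[0].round(1),round(F[1],1))
E
python3 look.py jug1 jug tamp_mat
```

```text
tcp [597.3  72.7 290.8] yawY -4.7
jug 0.76 [331.3, 176.0, 374.4, 259.8] 2465 z [ 17.6  76.2 105.8]
   rect [628.3   3. ] [52. 80.] 24 encl [631.7   6. ] 44.3 fit [631.4  -2.2] 26.2
tamp_mat 0.79 [308.0, 168.9, 385.0, 236.5] 2216 z [10.8 14.7 16.5]
   rect [629.7  -5.2] [104. 104.] 75 encl [629.1  -4.4] 70.5 fit [629.2  -3.3] 48.2
```

View pics/jug1.png

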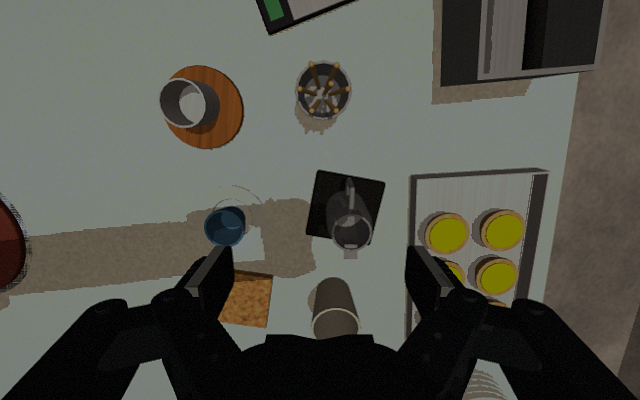

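Image up is +y here. The jug stands at (350,230) with its handle straight up, so the jaws are already aligned with its x. The mat is at (345,207) and the beige cup at (338,310), well clear.

>>> play_rows([
  [[0.018, -0.038, 0], 0],
  [[0.034, -0.074, 0], 0],
  [[0.034, -0.074, -0.04], 0],
  [[0.034, -0.074, -0.08], 0],
  [[0.034, -0.074, -0.12], 0],
], grip=1)

```text
time: 3.78
tool_pos: [0.6318, -0.0015, 0.1698]
tool_rot: [0.001, 0.736, 0.677, 0.001]
contact_force: [0.1, 0.2, -0.0]
gripper_width: 0.999
```

>>> play_rows([
  [[0, 0, 0], 0],
])

```text
time: 3.9
tool_pos: [0.6289, -0.0011, 0.1662]
tool_rot: [-0.002, 0.736, 0.677, -0.002]
contact_force: [0.1, 0.9, -0.1]
gripper_width: 1.002
```

```bash
python3 look.py jug2 jug tamp_mat
```

```text
tcp [628.9  -1.1 166.2] yawY -4.7
jug 0.59 [290.2, 130.3, 362.8, 255.1] 5433 z [ 18.   78.5 105.8]
   rect [628.9   3.1] [51. 82.] 23 encl [632.6   5.5] 44.3 fit [631.4  -1.2] 26.8
tamp_mat 0.64 [268.9, 123.8, 383.7, 235.6] 5172 z [ 6.8 14.7 16.7]
   rect [630.2  -5.4] [104. 105.] 75 encl [630.1  -5.5] 71.8 fit [630.1  -7. ] 50.3
```

View pics/jug2.png

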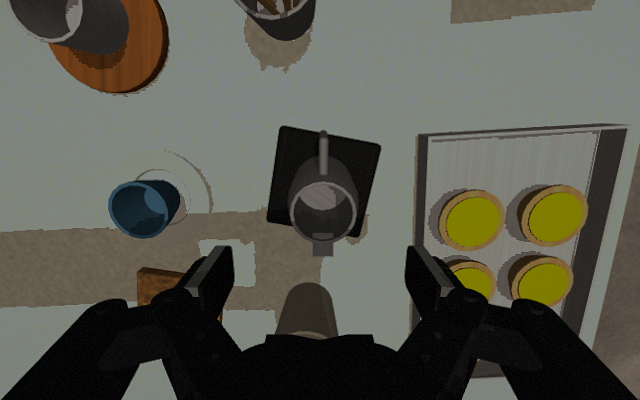

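Jug rim centre is at (323,205), midway between the fingers (about column 319). Descending and gripping.

>>> play_rows([
  [[0.001, 0, -0.04], 0],
  [[0.001, 0, -0.08], 0],
  [[0.001, 0, -0.105], 0],
  [[0.001, 0, -0.122], 0],
  [[0.001, 0, -0.122], 0],
])

```text
time: 4.68
tool_pos: [0.6323, -0.0015, 0.0478]
tool_rot: [0.0, 0.736, 0.677, 0.0]
contact_force: [0.0, 0.4, 0.2]
gripper_width: 1.004
```

>>> play_rows([
  [[0, 0, 0], 0],
  [[0, 0, 0], 0],
  [[0, 0, 0], 0],
  [[0, 0, 0], 0],
], grip=-1)

```text
time: 5.18
tool_pos: [0.6337, -0.0018, 0.0498]
tool_rot: [0.001, 0.736, 0.677, 0.001]
contact_force: [0.4, 0.1, 6.8]
gripper_width: 0.671
```

>>> play_rows([
  [[0, 0, 0.02], 0],
  [[0, 0, 0.05], 0],
  [[0, 0, 0.09], 0],
  [[0, 0, 0.12], 0],
  [[0, 0, 0.13], 0],
])

```text
time: 5.8
tool_pos: [0.633, -0.0017, 0.1807]
tool_rot: [0.002, 0.736, 0.677, 0.001]
contact_force: [-0.2, 1.2, -2.3]
gripper_width: 0.672
```

>>> play_rows([
  [[-0.035, -0.028, 0], 0],
  [[-0.08, -0.063, 0], 0],
  [[-0.125, -0.1, 0], 0],
  [[-0.165, -0.13, 0], 0],
  [[-0.187, -0.148, 0], 0],
])

```text
time: 6.42
tool_pos: [0.4424, -0.1501, 0.1759]
tool_rot: [-0.001, 0.736, 0.677, -0.001]
contact_force: [0.3, -0.2, -1.6]
gripper_width: 0.674
```

>>> play_rows([
  [[0, 0, 0], 0],
])

```text
time: 6.55
tool_pos: [0.4432, -0.1501, 0.1762]
tool_rot: [-0.001, 0.737, 0.676, -0.0]
contact_force: [-0.8, 0.3, -1.7]
gripper_width: 0.67
```

```bash
python3 look.py cork1 jug cork_tile
```

```text
tcp [ 443.2 -150.1  176.2] yawY -4.9
jug 0.84 [255.1, 143.6, 391.3, 342.6] 17328 z [155.4 208.9 231.7]
   rect [ 448.9 -140.9] [71. 51.] 58 encl [ 444.3 -135.6] 37.6 fit [ 444.1 -139.3] 20.8
cork_tile 0.87 [269.7, 125.2, 375.7, 217.6] 5209 z [12.7 14.8 16.3]
   rect [ 444.6 -150.9] [ 99. 100.] 76 encl [ 443.8 -150.4] 68.9 fit [ 443.9 -143.7] 40.3
```

View pics/cork1.png

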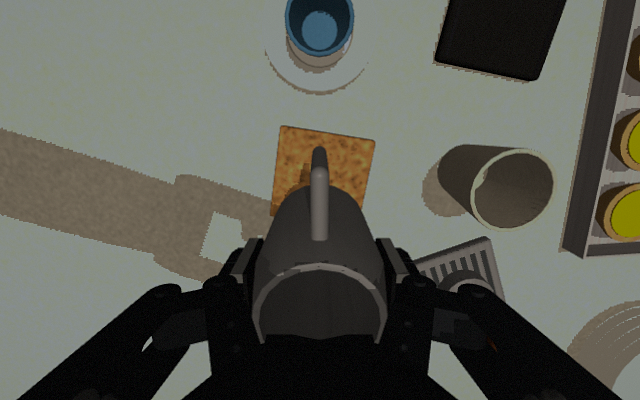

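The jug is held upright over the cork tile (320,165), with its handle toward +y and the mat now clear at (500,35). Lowering it.

>>> play_rows([
  [[0.002, -0.001, -0.04], 0],
  [[0.002, -0.001, -0.08], 0],
  [[0.002, -0.001, -0.11], 0],
  [[0.002, -0.001, -0.12], 0],
  [[0.002, -0.001, -0.126], 0],
])

```text
time: 7.32
tool_pos: [0.4476, -0.1503, 0.0515]
tool_rot: [0.0, 0.736, 0.678, 0.0]
contact_force: [0.7, 0.4, -2.2]
gripper_width: 0.675
```

>>> play_rows([
  [[0, 0, -0.001], 0],
  [[0, 0, -0.002], 0],
  [[0, 0, -0.002], 0],
])

```text
time: 7.7
tool_pos: [0.4475, -0.1509, 0.0502]
tool_rot: [0.001, 0.736, 0.677, 0.0]
contact_force: [-0.0, 0.1, -2.1]
gripper_width: 0.675
```

>>> play_rows([
  [[0, 0, -0.001], 0],
  [[0, 0, -0.002], 0],
])

```text
time: 7.95
tool_pos: [0.4476, -0.1509, 0.0498]
tool_rot: [0.0, 0.736, 0.677, -0.0]
contact_force: [-7.2, 3.8, 15.3]
gripper_width: 0.672
```

>>> play_rows([
  [[0, 0, 0.001], 0],
  [[0, 0, 0.001], 0],
  [[0, 0, 0.001], 0],
  [[0, 0, 0.001], 0],
], grip=1)

```text
time: 8.45
tool_pos: [0.4469, -0.1505, 0.0482]
tool_rot: [-0.0, 0.736, 0.677, -0.0]
contact_force: [-0.2, -0.4, 0.8]
gripper_width: 0.999
```

>>> play_rows([
  [[0, 0, 0.03], 0],
  [[0, 0, 0.07], 0],
  [[0, 0, 0.12], 0],
  [[0, 0, 0.16], 0],
  [[0, 0, 0.2], 0],
])

```text
time: 9.07
tool_pos: [0.4468, -0.1505, 0.2497]
tool_rot: [0.0, 0.736, 0.677, 0.0]
contact_force: [-0.4, -0.4, 0.2]
gripper_width: 0.995
```

```bash
python3 look.py cork2 jug tamper drip_tray
```

```text
tcp [ 446.8 -150.5  249.7] yawY -4.8
jug 0.8 [299.8, 128.8, 348.9, 217.8] 2836 z [ 17.7  71.1 105.7]
   rect [ 445.2 -145.8] [52. 80.] 23 encl [ 448.5 -143.4] 44.5 fit [ 447.7 -150.5] 26.8
tamper 0.94 [423.6, 241.7, 473.9, 290.7] 683 z [ 16.   38.  271.6]
   rect [ 554.5 -220.1] [  5. 191.] 37 encl [ 555.3 -219.5] 95.5 fit [ 644.6 -150.7] 143.3
drip_tray 0.65 [382.7, 211.5, 472.0, 301.8] 2744 z [ 4.2 14.8 16.6]
   rect [ 595. -305.] [111. 111.] 17 encl [ 595.6 -305.8] 76.4 fit [ 594.7 -306.1] 54.4
```

View pics/cork2.png

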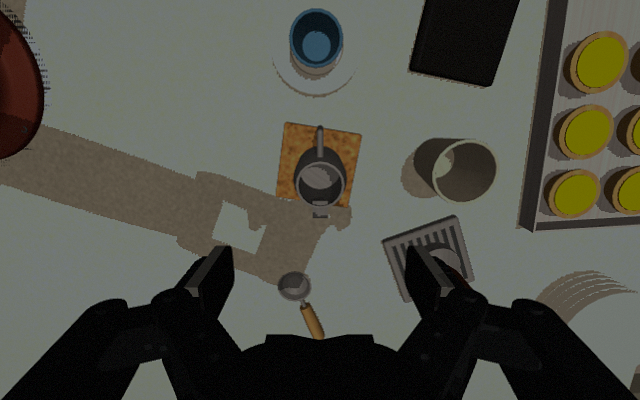

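The jug stands upright on the cork at (320,180). The tray with the tamper is at (428,258), half behind a finger, so I'll move for a better view.

>>> play_rows([
  [[0.04, -0.02, 0.02], 0],
  [[0.09, -0.05, 0.03], 0],
  [[0.13, -0.07, 0.03], 0],
  [[0.153, -0.085, 0.03], 0],
  [[0.153, -0.085, 0.03], 0],
])

```text
time: 9.9
tool_pos: [0.5998, -0.2358, 0.2748]
tool_rot: [-0.003, 0.736, 0.677, -0.001]
contact_force: [-0.6, -0.4, 0.1]
gripper_width: 0.996
```

```bash
python3 look.py tam1 tamper drip_tray tamp_mat
python3 - <<'E'
from h import *
W=np.load("tam1.npz")["W"]*1e3
for nm,cx,cy,lo,hi in(("handle",602,-299,100,125),("foot",602,-299,25,38),("beige",610,-155,40,200)):
    m=(np.hypot(W[...,0]-cx,W[...,1]-cy)<50)&(W[...,2]>lo)&(W[...,2]<hi); p=W[m]
    F=fitcircle(p[:,:2]);E=cv2.minEnclosingCircle(p[:,:2].astype(np.float32)); print(nm,len(p),F[0].round(1),F[1].round(1),np.round(E[0],1),round(E[1],1),p[:,2].max().round(1))
E
```

```text
tcp [ 599.8 -235.8  274.8] yawY -4.8
tamper 0.88 [304.2, 187.5, 346.4, 245.6] 1659 z [ 20.3  43.2 113.4]
   rect [ 602.1 -300.7] [28. 29.] 56 encl [ 602.  -300.9] 14.7 fit [ 601.9 -299.6] 10.0
drip_tray 0.81 [275.3, 157.4, 367.0, 252.6] 3617 z [11.1 14.9 16.6]
   rect [ 596.1 -304.8] [110. 109.] 17 encl [ 596.1 -303.6] 74.7 fit [ 597.4 -304.7] 50.7
tamp_mat 0.56 [278.9, 0.4, 369.3, 26.3] 1696 z [ 5.  14.3 16.3]
   rect [618.8 -51.8] [ 27. 106.] 84 encl [619.8 -42. ] 53.2 fit [622.1 -45.8] 30.1
handle 494 [ 601.8 -299.6] 10.1 [ 602. -301.] 14.7 114.9
foot 413 [ 602. -301.] 26.1 [ 602. -301.] 28.7 38.0
beige 1961 [ 602.1 -157.2] 31.2 [ 602. -157.] 35.5 93.0
```

View pics/tam1.png

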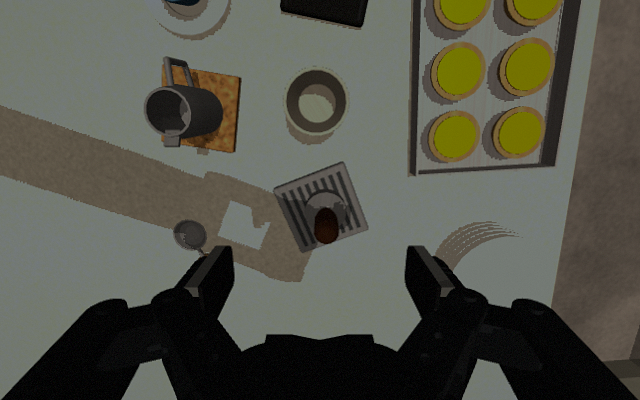

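Tamper: handle (326,225), upright, axis at world (602,-301) mm. Tray centre is at (596,-305). Grasping.

>>> play_rows([
  [[0.002, -0.035, 0], 0],
  [[0.002, -0.065, -0.02], 0],
  [[0.002, -0.065, -0.06], 0],
  [[0.002, -0.065, -0.1], 0],
  [[0.002, -0.065, -0.12], 0],
])

```text
time: 10.72
tool_pos: [0.6002, -0.2994, 0.1557]
tool_rot: [-0.002, 0.736, 0.677, -0.0]
contact_force: [0.6, 0.2, -0.4]
gripper_width: 1.001
```

>>> play_rows([
  [[0, 0, -0.04], 0],
  [[0, 0, -0.07], 0],
  [[0, 0, -0.088], 0],
  [[0, 0, -0.088], 0],
])

```text
time: 11.22
tool_pos: [0.6014, -0.3, 0.0695]
tool_rot: [-0.001, 0.736, 0.677, -0.0]
contact_force: [-0.5, 1.0, -0.3]
gripper_width: 0.998
```

>>> play_rows([
  [[0, 0, 0], 0],
  [[0, 0, 0], 0],
  [[0, 0, 0], 0],
  [[0, 0, 0], 0],
  [[0, 0, 0], 0],
], grip=-1)

```text
time: 11.85
tool_pos: [0.6023, -0.301, 0.0717]
tool_rot: [0.001, 0.736, 0.677, 0.0]
contact_force: [-1.4, -0.1, 5.5]
gripper_width: 0.337
```

>>> play_rows([
  [[0, 0, 0.02], 0],
  [[0, 0, 0.06], 0],
  [[0, 0, 0.1], 0],
  [[0, 0, 0.14], 0],
  [[0.004, 0.03, 0.14], 0],
])

```text
time: 12.48
tool_pos: [0.6077, -0.2729, 0.2161]
tool_rot: [0.004, 0.737, 0.676, 0.001]
contact_force: [-0.1, 0.4, -3.9]
gripper_width: 0.334
```

>>> play_rows([
  [[0.004, 0.05, 0], 0],
  [[0.01, 0.11, 0], 0],
  [[0.018, 0.17, 0], 0],
  [[0.022, 0.225, 0], 0],
  [[0.024, 0.266, 0], 0],
])

```text
time: 13.1
tool_pos: [0.6293, -0.0019, 0.21]
tool_rot: [-0.001, 0.735, 0.678, -0.0]
contact_force: [1.2, -0.2, -4.8]
gripper_width: 0.334
```

>>> play_rows([
  [[0, 0, 0], 0],
  [[0, 0, 0], 0],
])

```text
time: 13.35
tool_pos: [0.6296, -0.0047, 0.21]
tool_rot: [-0.0, 0.736, 0.677, -0.0]
contact_force: [0.3, 0.4, -3.9]
gripper_width: 0.333
```

```bash
python3 look.py tam2 tamper tamp_mat
```

```text
tcp [629.6  -4.7 210. ] yawY -4.7
tamper 0.95 [276.1, 173.9, 362.8, 317.3] 8773 z [163.1 221.9 251.9]
   rect [629.9  -3.5] [26. 28.] 84 encl [629.7  -5.1] 14.9 fit [629.9  -2.5] 9.5
tamp_mat 0.78 [272.1, 119.9, 373.7, 205.1] 5090 z [12.5 14.8 16.4]
   rect [629.9  -5.9] [105. 105.] 75 encl [629.2  -5.6] 71.2 fit [629.    1.9] 40.2
```

View pics/tam2.png

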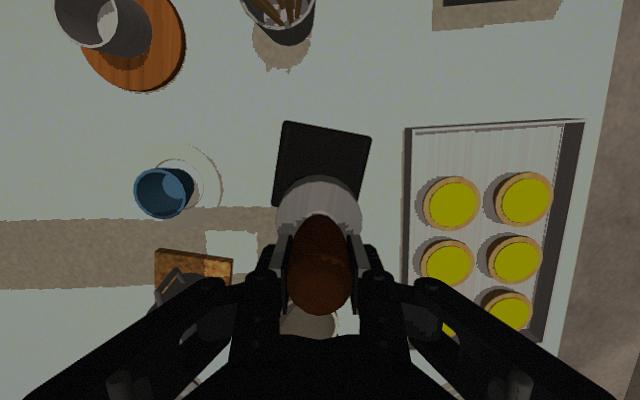

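Tamper upright in the jaws (320,265), mat at (322,165), and the axes agree within 1 mm. Lowering.

>>> play_rows([
  [[0, -0.001, -0.04], 0],
  [[0, -0.001, -0.08], 0],
  [[0, -0.001, -0.115], 0],
  [[0, -0.001, -0.13], 0],
  [[0, -0.001, -0.135], 0],
])

```text
time: 14.12
tool_pos: [0.6298, -0.0062, 0.0749]
tool_rot: [-0.0, 0.736, 0.677, -0.0]
contact_force: [-0.6, -0.1, -3.8]
gripper_width: 0.335
```

>>> play_rows([
  [[0, 0, -0.001], 0],
  [[0, 0, -0.002], 0],
])

```text
time: 14.38
tool_pos: [0.6313, -0.0058, 0.0754]
tool_rot: [0.001, 0.736, 0.677, 0.001]
contact_force: [0.2, 0.2, -4.9]
gripper_width: 0.334
```

>>> play_rows([
  [[0, 0, -0.001], 0],
  [[0, 0, -0.002], 0],
  [[0, 0, -0.002], 0],
])

```text
time: 14.75
tool_pos: [0.6302, -0.0055, 0.0717]
tool_rot: [0.0, 0.736, 0.677, 0.0]
contact_force: [0.7, -0.2, -3.6]
gripper_width: 0.327
```

>>> play_rows([
  [[0, 0, -0.001], 0],
  [[0, 0, -0.0015], 0],
])

```text
time: 15.0
tool_pos: [0.6303, -0.0055, 0.0717]
tool_rot: [0.0, 0.736, 0.677, 0.0]
contact_force: [-4.4, 0.7, 7.9]
gripper_width: 0.333
```

Contact. Releasing.

>>> play_rows([
  [[0, 0, 0], 0],
  [[0, 0, 0], 0],
  [[0, 0, 0], 0],
  [[0, 0, 0], 0],
  [[0, 0, 0], 0],
], grip=1)

```text
time: 15.62
tool_pos: [0.63, -0.0056, 0.0698]
tool_rot: [-0.0, 0.736, 0.677, -0.0]
contact_force: [0.2, -0.2, -0.7]
gripper_width: 1.002
```

>>> play_rows([
  [[0, 0, 0.03], 0],
  [[0, 0, 0.07], 0],
  [[0, 0, 0.12], 0],
  [[0, 0, 0.16], 0],
  [[0, 0.02, 0.19], 0],
])

```text
time: 16.25
tool_pos: [0.6305, 0.0137, 0.2625]
tool_rot: [0.001, 0.736, 0.676, 0.001]
contact_force: [0.9, -0.3, -0.2]
gripper_width: 1.002
```

```bash
python3 look.py tam3 tamper tamp_mat jug
```

```text
tcp [630.5  13.7 262.5] yawY -4.9
tamper 0.83 [296.7, 158.4, 343.6, 211.0] 1665 z [ 28.1  43.3 113.6]
   rect [630.6  -5.4] [27. 29.] 46 encl [630.3  -6. ] 14.7 fit [630.3  -4.7] 10.1
tamp_mat 0.61 [278.3, 132.6, 365.0, 215.5] 3761 z [12.1 14.8 16.4]
   rect [630.4  -5.3] [104. 105.] 75 encl [630.7  -4.2] 70.2 fit [630.2  -6.1] 48.0
jug 0.68 [118.1, 9.8, 204.3, 110.4] 3871 z [ 8.5 14.8 16.6]
   rect [448.4 153.5] [111.  97.] 59 encl [442.1 157.2] 55.9 fit [443.6 157.7] 44.0
```

View pics/tam3.png

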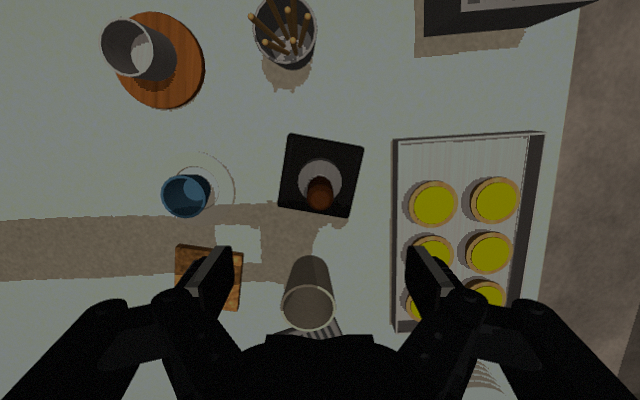

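The tamper stands upright on the mat at (320,185), within about 1 mm of centre. Back to the jug on the cork.

>>> play_rows([
  [[-0.04, -0.035, 0], 0],
  [[-0.085, -0.075, 0], 0],
  [[-0.13, -0.116, 0], 0],
  [[-0.165, -0.148, 0], 0],
  [[-0.183, -0.164, -0.02], 0],
])

```text
time: 17.08
tool_pos: [0.4452, -0.1513, 0.2387]
tool_rot: [0.0, 0.737, 0.676, -0.0]
contact_force: [-0.4, -0.4, 1.2]
gripper_width: 1.002
```

>>> play_rows([
  [[0, 0, -0.04], 0],
  [[0, 0, -0.09], 0],
  [[0, 0, -0.13], 0],
  [[0, 0, -0.13], 0],
])

```text
time: 17.58
tool_pos: [0.4427, -0.1479, 0.104]
tool_rot: [-0.006, 0.736, 0.677, -0.002]
contact_force: [0.9, 0.8, -0.1]
gripper_width: 1.0
```

```bash
python3 look.py jug3 jug
```

```text
tcp [ 442.7 -147.9  104. ] yawY -4.8
jug 0.58 [287.8, 143.7, 378.7, 311.7] 10048 z [ 18.6  83.9 105.6]
   rect [ 445.2 -146.4] [52. 82.] 23 encl [ 449.  -143.9] 44.7 fit [ 447.6 -150.7] 26.4
```

>>> play_rows([
  [[0.002, 0, -0.03], 0],
  [[0.002, 0, -0.05], 0],
  [[0.002, 0, -0.058], 0],
  [[0.002, 0, -0.058], 0],
])

```text
time: 18.18
tool_pos: [0.4497, -0.15, 0.053]
tool_rot: [0.001, 0.736, 0.677, 0.0]
contact_force: [-0.1, 0.1, -0.1]
gripper_width: 1.002
```

>>> play_rows([
  [[0, 0, -0.002], 0],
  [[0, 0, -0.002], 0],
  [[0, 0, -0.002], 0],
  [[0, 0, -0.002], 0],
  [[0, 0, -0.002], 0],
], grip=-1)

```text
time: 18.8
tool_pos: [0.4499, -0.1501, 0.0512]
tool_rot: [0.001, 0.736, 0.677, 0.0]
contact_force: [-0.6, -1.1, 5.3]
gripper_width: 0.667
```

>>> play_rows([
  [[0, 0, 0.02], 0],
  [[0, 0, 0.06], 0],
  [[0, 0, 0.1], 0],
  [[0, 0, 0.13], 0],
  [[0, 0, 0.13], 0],
])

```text
time: 19.42
tool_pos: [0.4501, -0.1501, 0.1819]
tool_rot: [0.002, 0.736, 0.677, 0.001]
contact_force: [-0.5, 0.0, -3.4]
gripper_width: 0.666
```

>>> play_rows([
  [[0.03, -0.032, 0], 0],
  [[0.07, -0.074, 0], 0],
  [[0.11, -0.117, 0], 0],
  [[0.138, -0.147, 0], 0],
  [[0.146, -0.155, 0], 0],
])

```text
time: 20.05
tool_pos: [0.5946, -0.3054, 0.1758]
tool_rot: [-0.003, 0.736, 0.677, -0.001]
contact_force: [-0.9, 0.1, -2.6]
gripper_width: 0.674
```

>>> play_rows([
  [[0, 0, 0], 0],
  [[0, 0, 0], 0],
])

```text
time: 20.3
tool_pos: [0.594, -0.3033, 0.1788]
tool_rot: [-0.001, 0.736, 0.677, -0.0]
contact_force: [-0.7, 0.5, -2.1]
gripper_width: 0.672
```

```bash
python3 look.py jug4 jug drip_tray
```

```text
tcp [ 594.  -303.3  178.8] yawY -4.7
jug 0.59 [258.4, 147.3, 386.3, 340.0] 17131 z [154.6 209.7 232.8]
   rect [ 589.5 -294.4] [51. 71.] 22 encl [ 594.9 -290.1] 37.6 fit [ 594.7 -294. ] 20.9
drip_tray 0.69 [255.9, 110.6, 382.3, 214.7] 6692 z [10.8 14.9 16.7]
   rect [ 595.9 -305.2] [110. 110.] 17 encl [ 596. -304.] 75.1 fit [ 597.7 -299. ] 44.8
```

View pics/jug4.png

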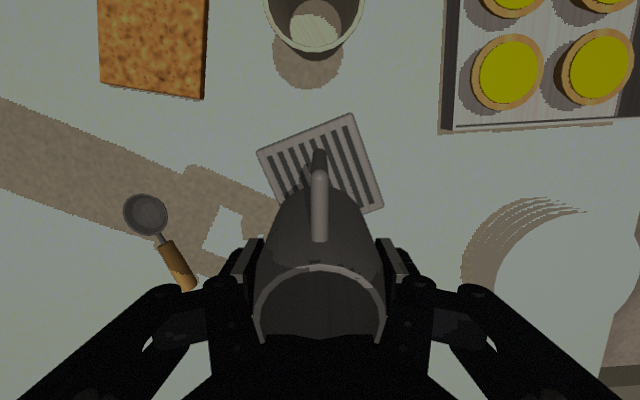

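Jug held upright with the empty tray under it (320,165). Correct by about (+2,-2) mm and lower.

>>> play_rows([
  [[0.002, -0.002, -0.04], 0],
  [[0.002, -0.002, -0.08], 0],
  [[0.002, -0.002, -0.11], 0],
  [[0.002, -0.002, -0.122], 0],
  [[0.002, -0.002, -0.126], 0],
])

```text
time: 21.08
tool_pos: [0.597, -0.3064, 0.054]
tool_rot: [0.0, 0.736, 0.677, 0.0]
contact_force: [0.4, -0.2, -1.8]
gripper_width: 0.671
```

>>> play_rows([
  [[0, 0, -0.001], 0],
  [[0, 0, -0.002], 0],
])

```text
time: 21.32
tool_pos: [0.598, -0.3072, 0.0537]
tool_rot: [0.001, 0.736, 0.677, 0.0]
contact_force: [-0.5, -0.1, -1.4]
gripper_width: 0.672
```

>>> play_rows([
  [[-0.001, 0.001, -0.001], 0],
  [[-0.001, 0.001, -0.002], 0],
])

```text
time: 21.58
tool_pos: [0.5963, -0.3058, 0.0512]
tool_rot: [0.0, 0.736, 0.677, 0.0]
contact_force: [-3.2, 1.6, 5.7]
gripper_width: 0.671
```

>>> play_rows([
  [[0, 0, 0], 0],
  [[0, 0, 0], 0],
  [[0, 0, 0], 0],
  [[0, 0, 0], 0],
], grip=1)

```text
time: 22.08
tool_pos: [0.5959, -0.3056, 0.0498]
tool_rot: [-0.0, 0.736, 0.677, -0.0]
contact_force: [-0.4, 0.6, -0.8]
gripper_width: 0.996
```

>>> play_rows([
  [[0, 0, 0.03], 0],
  [[0, 0, 0.07], 0],
  [[0, 0, 0.12], 0],
  [[0, 0, 0.16], 0],
  [[0, 0.02, 0.2], 0],
])

```text
time: 22.7
tool_pos: [0.5958, -0.2863, 0.2514]
tool_rot: [0.0, 0.736, 0.677, -0.0]
contact_force: [0.8, 0.3, -0.2]
gripper_width: 1.001
```

```bash
python3 look.py jug5 jug drip_tray
```

```text
tcp [ 595.8 -286.3  251.4] yawY -4.8
jug 0.71 [298.1, 141.0, 349.9, 235.7] 2882 z [ 17.7  75.4 105.8]
   rect [ 594.4 -303. ] [51. 82.] 23 encl [ 597.4 -300.3] 44.4 fit [ 596.5 -307.4] 26.5
drip_tray 0.95 [267.7, 121.6, 368.3, 226.8] 3864 z [12.8 14.9 16.6]
   rect [ 596.  -305.1] [110. 109.] 17 encl [ 595.8 -304.4] 74.8 fit [ 596.5 -306.6] 51.0
```

View pics/jug5.png

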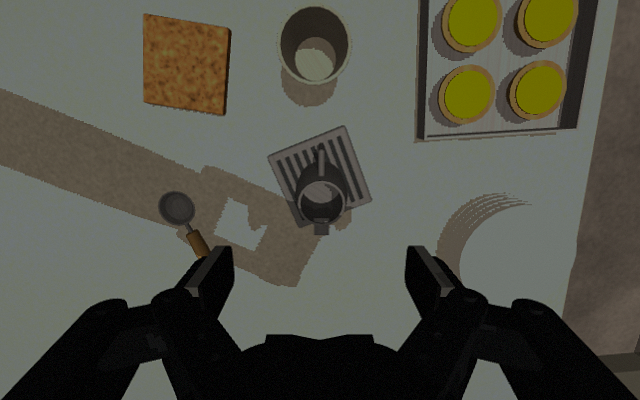

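Jug upright on the tray (320,190), about 2 mm from centre. Next, the cup on the board.

>>> play_rows([
  [[-0.02, 0.05, 0.02], 0],
  [[-0.03, 0.11, 0.03], 0],
  [[-0.05, 0.17, 0.03], 0],
  [[-0.07, 0.23, 0.03], 0],
  [[-0.09, 0.29, 0.03], 0],
])

```text
time: 23.48
tool_pos: [0.5053, 0.0039, 0.2781]
tool_rot: [-0.001, 0.736, 0.677, -0.001]
contact_force: [0.8, 0.2, 0.5]
gripper_width: 0.998
```

>>> play_rows([
  [[-0.02, 0.06, 0], 0],
  [[-0.04, 0.12, 0], 0],
  [[-0.06, 0.17, 0], 0],
  [[-0.065, 0.19, 0], 0],
  [[-0.065, 0.19, 0], 0],
])

```text
time: 24.1
tool_pos: [0.4408, 0.1931, 0.2783]
tool_rot: [-0.0, 0.735, 0.678, -0.001]
contact_force: [-0.2, -1.0, -0.3]
gripper_width: 0.999
```

>>> play_rows([
  [[0, 0, 0], 0],
  [[0, 0, 0], 0],
])

```text
time: 24.35
tool_pos: [0.442, 0.1913, 0.2794]
tool_rot: [-0.0, 0.736, 0.676, -0.0]
contact_force: [0.6, -0.3, -0.6]
gripper_width: 0.998
```

```bash
python3 look.py cup1 dosing_cup board stick_tumbler shaker scale
```

```text
tcp [442.  191.3 279.4] yawY -4.9
dosing_cup 0.69 [297.0, 160.7, 338.9, 212.3] 1801 z [17.5 29.  70.5]
   rect [440.6 164.8] [57. 55.] 84 encl [440.7 164.8] 28.8 fit [440.6 165.3] 27.0
board 0.95 [284.5, 142.6, 361.0, 217.8] 2588 z [12.4 14.8 16.5]
   rect [442.3 159.5] [108. 109.] 85 encl [442.3 158.7] 55.7 fit [441.5 158. ] 46.4
stick_tumbler 0.65 [416.7, 153.7, 504.4, 218.5] 3409 z [  6.8  75.1 134.8]
   rect [608.8 164. ] [52. 46.] 54 encl [608.4 163.8] 26.4 fit [607.5 163.7] 22.6
shaker 0.73 [428.1, 2.1, 518.5, 71.8] 4109 z [ 21.6 112.1 124.4]
   rect [614.1 323.6] [44. 45.] 6 encl [615.9 323.6] 24.1 fit [613.8 322.9] 15.4
scale 0.8 [369.9, 0.0, 491.1, 117.3] 6921 z [ 9.3 13.9 16.5]
   rect [596.4 310.5] [138. 106.] 15 encl [596.5 310.6] 85.2 fit [594.1 309.3] 50.1
```

View pics/cup1.png

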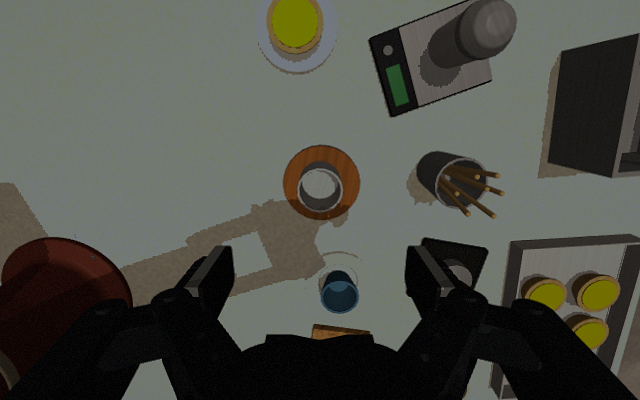

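The cup is at (320,187) on the board, world (441,165). The shaker on the scale is at upper right (487,30) and the tumbler at (460,180). Grasping the cup.

>>> play_rows([
  [[-0.001, -0.026, -0.04], 0],
  [[-0.001, -0.026, -0.09], 0],
  [[-0.001, -0.026, -0.14], 0],
  [[-0.001, -0.026, -0.16], 0],
  [[-0.001, -0.026, -0.16], 0],
])

```text
time: 25.28
tool_pos: [0.4392, 0.1659, 0.1178]
tool_rot: [-0.001, 0.736, 0.677, -0.002]
contact_force: [0.5, -0.3, 0.2]
gripper_width: 1.005
```

>>> play_rows([
  [[0, 0, -0.03], 0],
  [[0, 0, -0.06], 0],
  [[0, 0, -0.08], 0],
  [[0, 0, -0.086], 0],
  [[0, 0, -0.086], 0],
])

```text
time: 25.9
tool_pos: [0.4416, 0.1665, 0.035]
tool_rot: [0.0, 0.736, 0.677, 0.001]
contact_force: [0.7, -0.1, 0.2]
gripper_width: 0.999
```

>>> play_rows([
  [[0, -0.001, -0.004], 0],
  [[0, -0.001, -0.004], 0],
  [[0, -0.001, -0.004], 0],
])

```text
time: 26.28
tool_pos: [0.4409, 0.1653, 0.0303]
tool_rot: [0.0, 0.736, 0.677, 0.0]
contact_force: [0.0, -0.0, -0.3]
gripper_width: 1.004
```

>>> play_rows([
  [[0, 0, 0], 0],
  [[0, 0, 0], 0],
  [[0, 0, 0], 0],
  [[0, 0, 0], 0],
  [[0, 0, 0], 0],
], grip=-1)

```text
time: 26.9
tool_pos: [0.4412, 0.1655, 0.0305]
tool_rot: [0.0, 0.736, 0.677, 0.0]
contact_force: [-0.9, -0.4, 5.3]
gripper_width: 0.679
```

>>> play_rows([
  [[0, 0, 0.02], 0],
  [[0, 0, 0.06], 0],
  [[0, 0, 0.11], 0],
  [[0, 0, 0.15], 0],
  [[0, -0.03, 0.15], 0],
])

```text
time: 27.52
tool_pos: [0.4425, 0.1362, 0.1834]
tool_rot: [0.002, 0.735, 0.678, 0.003]
contact_force: [-0.0, 0.0, -2.2]
gripper_width: 0.674
```

>>> play_rows([
  [[0, -0.06, 0], 0],
  [[0.001, -0.12, 0], 0],
  [[0.002, -0.18, 0], 0],
  [[0.003, -0.24, 0], 0],
  [[0.003, -0.286, 0], 0],
])

```text
time: 28.15
tool_pos: [0.4426, -0.1526, 0.1786]
tool_rot: [-0.001, 0.736, 0.677, -0.0]
contact_force: [0.4, 0.3, -0.9]
gripper_width: 0.67
```

>>> play_rows([
  [[0, 0, 0], 0],
  [[0, 0, 0], 0],
])

```text
time: 28.4
tool_pos: [0.443, -0.1501, 0.1787]
tool_rot: [-0.001, 0.736, 0.677, -0.0]
contact_force: [0.3, 0.1, -1.7]
gripper_width: 0.678
```

```bash
python3 look.py cup2 dosing_cup cork_tile
```

```text
tcp [ 443.  -150.1  178.7] yawY -4.8
dosing_cup 0.65 [250.2, 194.6, 385.4, 339.9] 15805 z [166.3 196.9 218.5]
   rect [ 442.8 -150.2] [57. 56.] 12 encl [ 443.7 -151.1] 29.7 fit [ 443.  -149.8] 26.9
cork_tile 0.85 [272.5, 122.2, 374.3, 218.5] 6268 z [12.9 14.8 16.3]
   rect [ 444.5 -151.1] [ 99. 100.] 76 encl [ 444.6 -151. ] 68.9 fit [ 444.  -142.8] 37.7
```

View pics/cup2.png

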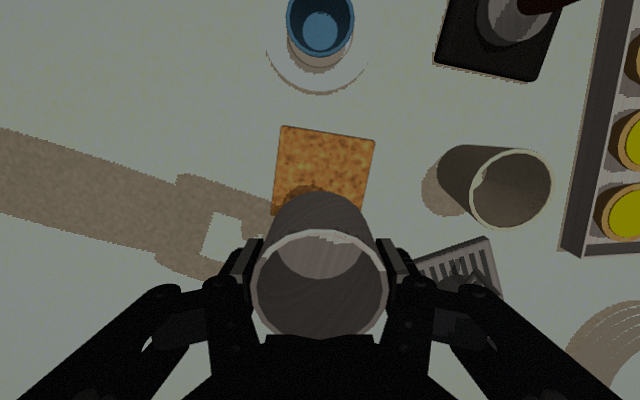

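Cup held level (320,280) above the empty cork tile (322,165). Lowering.

>>> play_rows([
  [[0.001, -0.001, -0.05], 0],
  [[0.001, -0.001, -0.1], 0],
  [[0.001, -0.001, -0.135], 0],
  [[0.001, -0.001, -0.143], 0],
  [[0.001, -0.001, -0.147], 0],
])

```text
time: 29.18
tool_pos: [0.4454, -0.1514, 0.0336]
tool_rot: [0.001, 0.735, 0.678, 0.0]
contact_force: [0.6, 0.0, -0.8]
gripper_width: 0.674
```

>>> play_rows([
  [[0, 0, -0.001], 0],
  [[0, 0, -0.002], 0],
  [[0, 0, -0.002], 0],
])

```text
time: 29.55
tool_pos: [0.4452, -0.152, 0.0317]
tool_rot: [0.001, 0.736, 0.677, 0.0]
contact_force: [0.1, -0.5, -2.8]
gripper_width: 0.672
```

>>> play_rows([
  [[0, 0, -0.001], 0],
  [[0, 0, -0.0015], 0],
])

```text
time: 29.8
tool_pos: [0.4451, -0.152, 0.0305]
tool_rot: [0.0, 0.736, 0.677, 0.0]
contact_force: [-3.5, 2.7, 8.1]
gripper_width: 0.678
```

>>> play_rows([
  [[0, 0, 0], 0],
  [[0, 0, 0], 0],
  [[0, 0, 0], 0],
  [[0, 0, 0], 0],
  [[0, 0, 0], 0],
], grip=1)

```text
time: 30.42
tool_pos: [0.4446, -0.1517, 0.0293]
tool_rot: [-0.0, 0.736, 0.677, -0.0]
contact_force: [0.3, -0.2, 0.0]
gripper_width: 1.001
```

>>> play_rows([
  [[0, 0, 0.03], 0],
  [[0, 0, 0.07], 0],
  [[0, 0, 0.12], 0],
  [[0, 0, 0.17], 0],
  [[0, 0.02, 0.22], 0],
])

```text
time: 31.05
tool_pos: [0.4444, -0.132, 0.251]
tool_rot: [0.0, 0.736, 0.677, -0.0]
contact_force: [1.2, -0.1, -0.7]
gripper_width: 0.999
```

```bash
python3 look.py cup3 dosing_cup cork_tile
```

```text
tcp [ 444.4 -132.   251. ] yawY -4.9
dosing_cup 0.63 [384.0, 224.2, 474.9, 312.8] 2356 z [ 1.6 14.7 16.8]
   rect [ 572.1 -234.2] [112. 257.] 18 encl [ 572.6 -233.8] 137.3 fit [ 585.  -291.3] 53.1
cork_tile 0.74 [281.6, 138.3, 362.7, 220.4] 3263 z [10.4 14.8 16.4]
   rect [ 444.4 -151.3] [100. 100.] 76 encl [ 445.4 -150.9] 68.9 fit [ 444.7 -153.3] 47.7
```

Run:
```python
from h import *
W=np.load("cup3.npz")["W"]*1e3
m=(np.hypot(W[...,0]-444,W[...,1]+151)<50)&(W[...,2]>62)&(W[...,2]<80); p=W[m]
F=fitcircle(p[:,:2]);print(len(p),F[0].round(1),F[1].round(1),p[:,2].max().round(1))
```

```text
506 [ 445.4 -152.3] 27.1 72.2
```

>>> play_rows([
  [[0.02, 0.055, 0.02], 0],
  [[0.04, 0.11, 0.04], 0],
  [[0.06, 0.165, 0.05], 0],
  [[0.08, 0.22, 0.05], 0],
  [[0.1, 0.275, 0.05], 0],
])

```text
time: 31.82
tool_pos: [0.5447, 0.1449, 0.2976]
tool_rot: [-0.0, 0.736, 0.677, -0.001]
contact_force: [0.1, -0.8, 0.2]
gripper_width: 1.002
```

>>> play_rows([
  [[0.02, 0.055, 0], 0],
  [[0.04, 0.11, 0], 0],
  [[0.06, 0.165, 0], 0],
  [[0.07, 0.205, 0], 0],
  [[0.07, 0.205, 0], 0],
])

```text
time: 32.45
tool_pos: [0.6141, 0.3503, 0.2958]
tool_rot: [-0.001, 0.735, 0.678, -0.002]
contact_force: [0.2, -0.3, -1.0]
gripper_width: 1.0
```

>>> play_rows([
  [[0, 0, 0], 0],
  [[0, 0, 0], 0],
])

```text
time: 32.7
tool_pos: [0.6146, 0.3469, 0.299]
tool_rot: [0.0, 0.736, 0.677, -0.0]
contact_force: [-0.6, -0.6, 0.8]
gripper_width: 0.995
```

```bash
python3 look.py sh1 shaker scale stick_tumbler
python3 - <<'E'
from h import *
W=np.load("sh1.npz")["W"]*1e3
for lo,hi in((95,105),(105,125),(40,80)):
    m=(np.hypot(W[...,0]-617,W[...,1]-323)<45)&(W[...,2]>lo)&(W[...,2]<hi); p=W[m]
    F=fitcircle(p[:,:2]);E=cv2.minEnclosingCircle(p[:,:2].astype(np.float32));print(lo,len(p),F[0].round(1),F[1].round(1),np.round(E[0],1),round(E[1],1),p[:,2].max().round(1))
E
```

```text
tcp [614.6 346.9 299. ] yawY -4.8
shaker 0.96 [298.4, 157.0, 348.7, 212.9] 1822 z [ 28.3 118.  124.7]
   rect [617.5 325. ] [45. 46.] 76 encl [617.6 324.9] 23.3 fit [617.7 325.9] 15.9
scale 0.86 [258.0, 132.8, 366.1, 232.2] 4369 z [ 1.4 13.8 16.6]
   rect [598.7 311.4] [140. 105.] 15 encl [599.2 311.9] 85.6 fit [602.9 310. ] 56.8
stick_tumbler 0.81 [302.0, 252.8, 351.2, 337.9] 2466 z [  7.7  74.9 133.5]
   rect [609.5 164.8] [52. 46.] 52 encl [609.7 164.1] 26.5 fit [608.7 164.4] 22.3
95 84 [617.6 324.5] 27.1 [617.7 324.8] 27.2 105.0
105 1510 [617.7 326.6] 18.3 [617.9 324.9] 27.3 125.0
40 174 [617.7 324.5] 25.7 [618.3 331.1] 24.8 79.8
```

View pics/sh1.png

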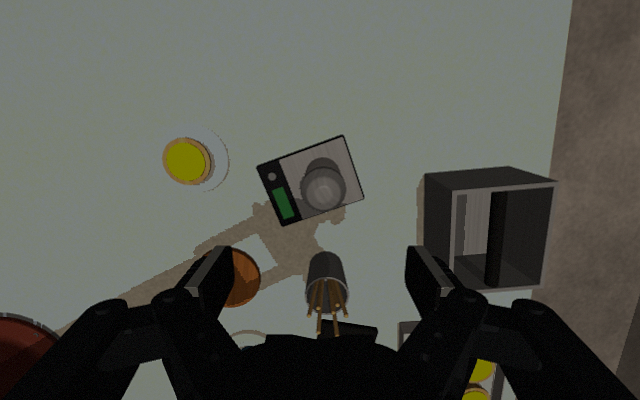

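Run:
```python
from h import *
from plant import manip
print(manip.grip_point_offset)
for n in ("sh1","cup1"):
    W=np.load(n+".npz")["W"]*1e3
    m=(W[...,0]>640)&(W[...,0]<900)&(W[...,1]>220)&(W[...,1]<420)&(W[...,2]>25); p=W[m]; p=p[np.hypot(p[:,0]-617,p[:,1]-324)>40]
    print(n,len(p),np.percentile(p,[.5,50,99.5],axis=0).round())
S=np.load("s0.npz")
for n in("top","scene"):
    W=S[n+"W"]*1e3
    m=(W[...,0]>650)&(W[...,0]<900)&(W[...,1]>100)&(W[...,1]<420)&(W[...,2]>30); p=W[m];p=p[np.hypot(p[:,0]-617,p[:,1]-324)>45]; print(n,np.percentile(p,[.5,50,99.5],axis=0).round())
```

```text
0.0187
sh1 24277 [[640. 222.  27.]
 [677. 348. 366.]
 [899. 361. 395.]]
cup1 5211 [[771. 221.  26.]
 [773. 267.  72.]
 [779. 309. 102.]]
top [[772. 161.  31.]
 [834. 240.  82.]
 [900. 312. 103.]]
scene [[774. 162.  31.]
 [811. 240.  94.]
 [900. 311. 103.]]
```

The bin is 150 mm away, so it's clear. Shaker axis at world (617.7,324.7) mm. Going down.

>>> play_rows([
  [[0.003, -0.022, -0.04], 0],
  [[0.003, -0.022, -0.09], 0],
  [[0.003, -0.022, -0.13], 0],
  [[0.003, -0.022, -0.15], 0],
  [[0.003, -0.022, -0.15], 0],
])

```text
time: 33.52
tool_pos: [0.617, 0.3259, 0.148]
tool_rot: [-0.0, 0.736, 0.677, -0.001]
contact_force: [-0.1, -0.3, 0.3]
gripper_width: 1.003
```

>>> play_rows([
  [[0, 0, -0.03], 0],
  [[0, 0, -0.06], 0],
  [[0, 0, -0.08], 0],
  [[0, 0, -0.085], 0],
  [[0, 0, -0.085], 0],
])

```text
time: 34.15
tool_pos: [0.6184, 0.3266, 0.0655]
tool_rot: [0.0, 0.736, 0.677, 0.001]
contact_force: [-0.6, -0.6, 0.5]
gripper_width: 1.002
```

>>> play_rows([
  [[0, 0, 0], 0],
])

```text
time: 34.28
tool_pos: [0.6187, 0.3268, 0.0663]
tool_rot: [0.001, 0.736, 0.677, 0.001]
contact_force: [-0.1, -0.1, 0.5]
gripper_width: 0.999
```

>>> play_rows([
  [[-0.001, -0.002, -0.006], 0],
  [[-0.001, -0.002, -0.011], 0],
  [[-0.001, -0.002, -0.011], 0],
  [[-0.001, -0.002, -0.011], 0],
])

```text
time: 34.78
tool_pos: [0.6167, 0.3243, 0.0533]
tool_rot: [-0.0, 0.736, 0.677, -0.0]
contact_force: [-0.4, 0.6, 0.4]
gripper_width: 0.999
```

>>> play_rows([
  [[0, 0, 0.0015], 0],
])

```text
time: 34.9
tool_pos: [0.6167, 0.3244, 0.055]
tool_rot: [-0.0, 0.736, 0.677, -0.0]
contact_force: [0.5, -0.1, 0.4]
gripper_width: 1.002
```

>>> play_rows([
  [[0, 0, 0], 0],
  [[0, 0, 0], 0],
  [[0, 0, 0], 0],
  [[0, 0, 0], 0],
  [[0, 0, 0], 0],
], grip=-1)

```text
time: 35.52
tool_pos: [0.617, 0.3244, 0.0555]
tool_rot: [0.0, 0.736, 0.677, 0.0]
contact_force: [0.2, -1.2, 4.2]
gripper_width: 0.613
```

>>> play_rows([
  [[0, 0, 0.02], 0],
  [[0, 0, 0.06], 0],
  [[0, 0, 0.1], 0],
  [[0, 0, 0.14], 0],
  [[0, 0, 0.16], 0],
])

```text
time: 36.15
tool_pos: [0.6174, 0.3246, 0.2183]
tool_rot: [0.001, 0.736, 0.677, 0.002]
contact_force: [-0.5, 0.4, -3.6]
gripper_width: 0.608
```

```bash
python3 look.py sh2 shaker scale
python3 - <<'E'
from h import *
z=np.load("sh2.npz");W=z["W"]*1e3;im=z["im"]
print(W[...,2].shape)
E
```

```text
tcp [617.4 324.6 218.3] yawY -4.8
shaker 0.95 [247.3, 184.7, 391.9, 340.1] 16033 z [190.  275.4 287.1]
   rect [618.9 335.8] [27. 47.] 86 encl [618.6 332.9] 23.7 fit [617.9 333. ] 13.0
scale 0.71 [240.2, 121.5, 371.5, 234.9] 6981 z [10.3 14.3 16.3]
   rect [599.2 312.5] [139. 104.] 15 encl [599.1 312. ] 83.9 fit [600.3 310.4] 52.3
(400, 640)
```

View pics/sh2.png

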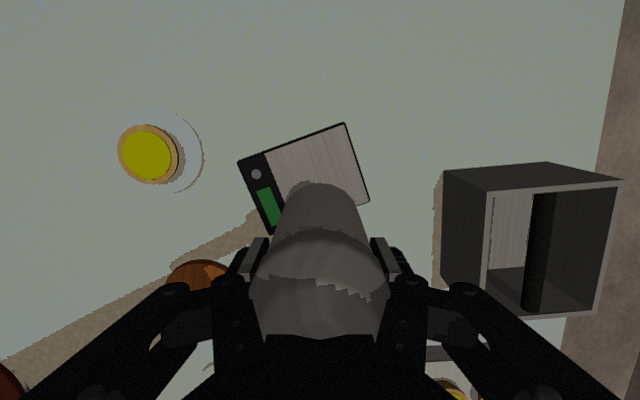

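>>> play_rows([
  [[-0.035, -0.033, 0], 0],
  [[-0.08, -0.076, 0], 0],
  [[-0.125, -0.119, 0], 0],
  [[-0.16, -0.152, 0], 0],
  [[-0.175, -0.166, -0.02], 0],
])

```text
time: 36.92
tool_pos: [0.4398, 0.157, 0.1934]
tool_rot: [-0.0, 0.736, 0.677, -0.0]
contact_force: [-0.3, 0.1, -2.8]
gripper_width: 0.606
```

>>> play_rows([
  [[0, 0, 0], 0],
  [[0, 0, 0], 0],
])

```text
time: 37.17
tool_pos: [0.4417, 0.1586, 0.1941]
tool_rot: [-0.0, 0.736, 0.677, -0.0]
contact_force: [0.3, 1.0, -2.4]
gripper_width: 0.611
```

```bash
python3 look.py sh3 shaker board scale
python3 - <<'E'
from h import *
z=np.load("sh3.npz");W=z["W"]*1e3;im=z["im"]
# board boundary circle fit via color/height
m=(np.hypot(W[...,0]-442,W[...,1]-159)<75)&(W[...,2]>11)&(W[...,2]<20)
p=W[m][:,:2]; h=cv2.convexHull(p.astype(np.float32))[:,0]; F=fitcircle(h); r=np.hypot(*(h-F[0]).T)
from scipy.optimize import least_squares
s=least_squares(lambda q:np.hypot(h[:,0]-q[0],h[:,1]-q[1])-55.5,[442,159],loss="soft_l1"); print(len(h),F[0].round(1),F[1].round(1),s.x.round(1))
E
```

```text
tcp [441.7 158.6 194.1] yawY -4.8
shaker 0.8 [248.4, 183.2, 390.5, 340.5] 15769 z [167.4 251.2 262.8]
   rect [442.4 170.5] [26. 45.] 85 encl [441.9 164.5] 22.5 fit [442.3 167.2] 12.8
board 0.94 [273.8, 122.4, 368.1, 205.4] 5498 z [12.9 14.8 16.4]
   rect [442.8 169.5] [ 89. 112.] 86 encl [442.1 158.9] 55.8 fit [442.6 164.5] 37.2
scale 0.79 [388.1, 0.0, 544.7, 91.6] 9720 z [ 8.  14.  16.1]
   rect [599.8 302.5] [140.  88.] 15 encl [599.7 303.2] 81.7 fit [595.6 293.6] 44.5
41 [442.1 158.4] 55.5 [442.1 158.4]
```

View pics/sh3.png

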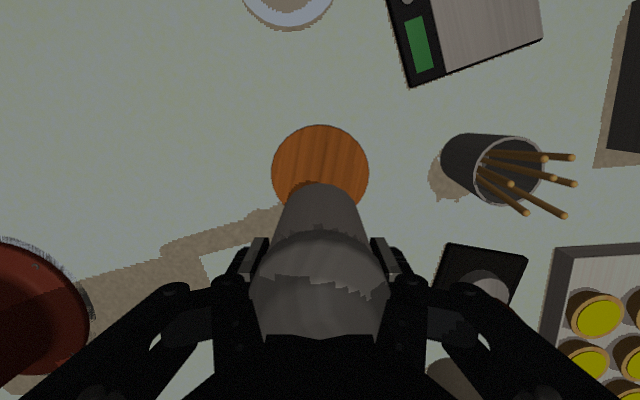

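Shaker held upright (320,260) over the empty board (320,165). Centres agree within 1 mm. Lowering.

>>> play_rows([
  [[0, 0, -0.04], 0],
  [[0, 0, -0.09], 0],
  [[0, 0, -0.12], 0],
  [[0, 0, -0.131], 0],
  [[0, 0, -0.135], 0],
])

```text
time: 38.0
tool_pos: [0.4423, 0.1586, 0.0603]
tool_rot: [0.0, 0.736, 0.677, 0.0]
contact_force: [0.4, 0.1, -2.1]
gripper_width: 0.611
```

>>> play_rows([
  [[0, 0, -0.001], 0],
  [[0, 0, -0.002], 0],
  [[0, 0, -0.002], 0],
])

```text
time: 38.38
tool_pos: [0.4423, 0.1584, 0.0587]
tool_rot: [0.0, 0.736, 0.677, 0.001]
contact_force: [0.5, 0.8, -2.4]
gripper_width: 0.608
```

>>> play_rows([
  [[0, 0, -0.001], 0],
  [[0, 0, -0.002], 0],
  [[0, 0, -0.003], 0],
  [[0, 0, -0.003], 0],
])

```text
time: 38.88
tool_pos: [0.4419, 0.1584, 0.0554]
tool_rot: [-0.0, 0.736, 0.677, 0.0]
contact_force: [-1.3, 0.2, 3.8]
gripper_width: 0.609
```

>>> play_rows([
  [[0, 0, 0], 0],
  [[0, 0, 0], 0],
  [[0, 0, 0], 0],
  [[0, 0, 0], 0],
  [[0, 0, 0], 0],
], grip=1)

```text
time: 39.5
tool_pos: [0.4417, 0.1583, 0.0549]
tool_rot: [0.0, 0.736, 0.677, 0.0]
contact_force: [-0.0, -0.0, -0.4]
gripper_width: 0.995
```

>>> play_rows([
  [[0, 0, 0.03], 0],
  [[0, 0, 0.07], 0],
  [[0, 0, 0.12], 0],
  [[0, 0, 0.17], 0],
  [[0, 0.02, 0.22], 0],
])

```text
time: 40.12
tool_pos: [0.4416, 0.1779, 0.2765]
tool_rot: [0.0, 0.736, 0.676, 0.0]
contact_force: [1.0, 0.0, 0.6]
gripper_width: 0.998
```

```bash
python3 look.py sh4 shaker board
python3 - <<'E'
from h import *
z=np.load("sh4.npz");W=z["W"]*1e3;im=z["im"]
for lo,hi in((95,105),(105,125)):
    m=(np.hypot(W[...,0]-442,W[...,1]-158)<45)&(W[...,2]>lo)&(W[...,2]<hi); p=W[m]
    F=fitcircle(p[:,:2]);E=cv2.minEnclosingCircle(p[:,:2].astype(np.float32));print(lo,len(p),F[0].round(1),F[1].round(1),np.round(E[0],1),round(E[1],1))
E
```

```text
tcp [441.6 177.9 276.5] yawY -4.9
shaker 0.88 [294.7, 158.5, 347.1, 219.7] 2170 z [ 20.3 117.3 124.5]
   rect [442.9 158.9] [46. 46.] 86 encl [442.7 158.8] 23.7 fit [442.8 159.9] 16.0
board 0.85 [283.9, 134.6, 358.8, 207.7] 2551 z [12.5 14.8 16.4]
   rect [441.8 165.1] [ 98. 110.] 89 encl [442.4 158.4] 55.8 fit [442.2 158.3] 44.3
95 94 [442.8 158.7] 27.0 [442.9 158.9] 27.3
105 1723 [442.9 160.8] 18.2 [442.7 158.8] 27.1
```

View pics/sh4.png

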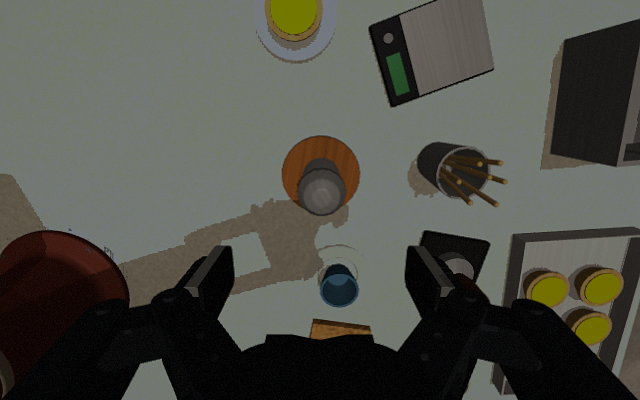

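Shaker centred on the board (321,185). Now fetch the cup from the cork.

>>> play_rows([
  [[0.001, -0.06, 0], 0],
  [[0.002, -0.12, 0], 0],
  [[0.003, -0.18, 0], 0],
  [[0.003, -0.24, 0], 0],
  [[0.003, -0.3, 0], 0],
])

```text
time: 40.9
tool_pos: [0.4436, -0.1235, 0.273]
tool_rot: [-0.001, 0.736, 0.677, -0.0]
contact_force: [1.4, 0.0, 1.0]
gripper_width: 1.0
```

>>> play_rows([
  [[0.001, -0.03, -0.02], 0],
  [[0.001, -0.03, -0.07], 0],
  [[0.001, -0.03, -0.12], 0],
  [[0.001, -0.03, -0.15], 0],
  [[0.001, -0.03, -0.15], 0],
])

```text
time: 41.52
tool_pos: [0.4425, -0.1503, 0.1204]
tool_rot: [-0.004, 0.736, 0.677, -0.002]
contact_force: [-0.1, -0.2, -0.3]
gripper_width: 0.995
```

>>> play_rows([
  [[0, 0, 0], 0],
])

```text
time: 41.65
tool_pos: [0.446, -0.1519, 0.1256]
tool_rot: [0.0, 0.736, 0.677, 0.0]
contact_force: [-0.6, -0.5, 0.5]
gripper_width: 0.999
```

```bash
python3 look.py cup4 dosing_cup
python3 - <<'E'
from h import *
W=np.load("cup4.npz")["W"]*1e3
m=(np.hypot(W[...,0]-444,W[...,1]+151)<50)&(W[...,2]>62)&(W[...,2]<80); p=W[m]
F=fitcircle(p[:,:2]);print(len(p),F[0].round(1),F[1].round(1),p[:,2].max().round(1))
E
```

```text
tcp [ 446.  -151.9  125.6] yawY -4.8
dosing_cup 0.74 [279.6, 160.2, 357.1, 249.1] 5329 z [17.7 37.6 70.5]
   rect [ 445.4 -152.9] [56. 57.] 12 encl [ 445.1 -153. ] 29.2 fit [ 445.3 -152.1] 27.0
1377 [ 445.3 -152.2] 27.1 71.8
```

>>> play_rows([
  [[0, 0, -0.04], 0],
  [[0, 0, -0.08], 0],
  [[0, 0, -0.094], 0],
  [[0, 0, -0.094], 0],
  [[0, 0, -0.094], 0],
])

```text
time: 42.38
tool_pos: [0.4473, -0.1525, 0.033]
tool_rot: [0.002, 0.736, 0.677, 0.001]
contact_force: [0.2, 0.5, 0.3]
gripper_width: 1.002
```

>>> play_rows([
  [[0, 0, 0], 0],
  [[0, 0, 0], 0],
  [[0, 0, 0], 0],
  [[0, 0, 0], 0],
  [[0, 0, 0], 0],
], grip=-1)

```text
time: 43.0
tool_pos: [0.447, -0.1524, 0.0328]
tool_rot: [0.001, 0.736, 0.677, 0.0]
contact_force: [-0.4, 0.1, 5.7]
gripper_width: 0.672
```

>>> play_rows([
  [[0, 0, 0.02], 0],
  [[0, 0, 0.06], 0],
  [[0, 0, 0.11], 0],
  [[0, 0, 0.16], 0],
  [[0, 0, 0.2], 0],
])

```text
time: 43.62
tool_pos: [0.4458, -0.1517, 0.2333]
tool_rot: [0.001, 0.736, 0.677, 0.0]
contact_force: [0.3, 0.3, -2.3]
gripper_width: 0.674
```

>>> play_rows([
  [[0.01, 0.05, 0], 0],
  [[0.03, 0.105, 0], 0],
  [[0.05, 0.16, 0], 0],
  [[0.07, 0.215, 0], 0],
  [[0.09, 0.27, 0], 0],
])

```text
time: 44.25
tool_pos: [0.5358, 0.1202, 0.2309]
tool_rot: [0.0, 0.736, 0.677, 0.0]
contact_force: [1.0, -1.2, -1.9]
gripper_width: 0.677
```

>>> play_rows([
  [[0.02, 0.055, 0], 0],
  [[0.04, 0.11, 0], 0],
  [[0.06, 0.155, 0], 0],
  [[0.078, 0.19, 0], 0],
  [[0.08, 0.198, 0], 0],
])

```text
time: 44.88
tool_pos: [0.6157, 0.3181, 0.2298]
tool_rot: [-0.0, 0.735, 0.678, -0.001]
contact_force: [-0.5, -0.1, -2.6]
gripper_width: 0.668
```

>>> play_rows([
  [[0, 0, 0], 0],
  [[0, 0, 0], 0],
])

```text
time: 45.12
tool_pos: [0.6154, 0.3152, 0.2309]
tool_rot: [0.0, 0.736, 0.677, -0.0]
contact_force: [0.3, 0.2, -1.4]
gripper_width: 0.671
```

```bash
cat > pan.py <<'E'
from h import *
import sys
z=np.load(sys.argv[1]+".npz");W=z["W"]*1e3;im=z["im"]
near=(np.hypot(W[...,0]-600,W[...,1]-312)<100)&(W[...,2]>8)&(W[...,2]<20)
g=im.max(2)
print("gray pct",np.percentile(g[near],[5,30,50,70,95]))
t,_=cv2.threshold(g[near].reshape(-1,1),0,255,cv2.THRESH_OTSU); sat=im.max(2).astype(int)-im.min(2)
m=(near&(g>t)&(sat<25)).astype(np.uint8); m=cv2.morphologyEx(m,cv2.MORPH_OPEN,np.ones((5,5)))
n,l,s,_=cv2.connectedComponentsWithStats(m); k=1+s[1:,4].argmax(); p=W[l==k][:,:2].astype(np.float32)
R=cv2.minAreaRect(p); print("pan",t,len(p),np.round(R[0],1),np.round(R[1],1),round(R[2],1))
E
python3 look.py cup5 dosing_cup scale; python3 pan.py cup5;python3 pan.py sh1; python3 pan.py sh4
```

```text
tcp [615.4 315.2 230.9] yawY -4.8
dosing_cup 0.6 [251.6, 188.4, 384.1, 341.4] 15670 z [216.1 247.1 268.4]
   rect [615.7 315.1] [57. 58.] 80 encl [614.8 313.7] 30.0 fit [615.3 315.5] 26.9
scale 0.88 [242.6, 112.4, 371.6, 221.9] 7809 z [ 9.7 14.4 16.3]
   rect [598.8 311.4] [141. 105.] 15 encl [598.9 312.9] 84.8 fit [599.8 315. ] 49.5
gray pct [ 15.  82. 114. 116. 120.]
pan 65.0 5417 [615.2 314.9] [101.  101.5] 15.2
gray pct [  8.  47.  79. 102. 106.]
pan 55.0 2260 [615.2 315. ] [101.1 101.7] 15.1
gray pct [ 15.  81.  95.  99. 104.]
pan 57.0 6510 [615.2 315.9] [101.2 100.8] 14.5
```

View pics/cup5.png

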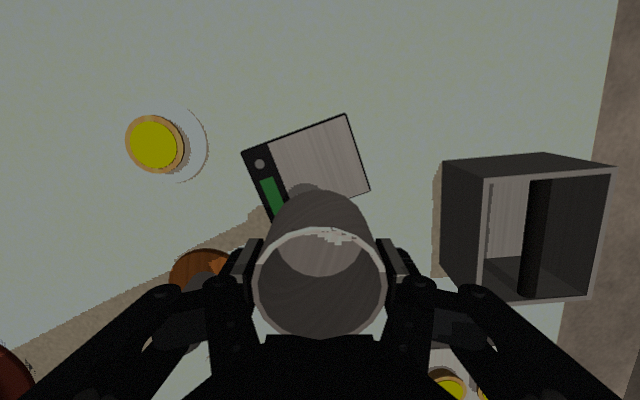

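The cup (320,280) is above the pan (320,160). Pan centre is (615.2,315.0) and the cup is at (615.3,315.5), so I can lower straight down.

>>> play_rows([
  [[0, 0, -0.05], 0],
  [[0, 0, -0.1], 0],
  [[0, 0, -0.15], 0],
  [[0, 0, -0.18], 0],
  [[0, 0, -0.192], 0],
])

```text
time: 45.9
tool_pos: [0.6141, 0.3151, 0.0363]
tool_rot: [-0.001, 0.736, 0.677, -0.002]
contact_force: [0.3, 0.3, -1.1]
gripper_width: 0.671
```

>>> play_rows([
  [[0, 0, -0.002], 0],
  [[0, 0, -0.003], 0],
  [[0, 0, -0.003], 0],
])

```text
time: 46.28
tool_pos: [0.6169, 0.3168, 0.0379]
tool_rot: [0.001, 0.736, 0.677, 0.001]
contact_force: [-0.4, -0.3, -1.7]
gripper_width: 0.672
```

>>> play_rows([
  [[-0.001, -0.001, -0.001], 0],
  [[-0.001, -0.001, -0.002], 0],
  [[-0.001, -0.001, -0.003], 0],
  [[-0.001, -0.001, -0.003], 0],
])

```text
time: 46.78
tool_pos: [0.6147, 0.3154, 0.0329]
tool_rot: [-0.0, 0.736, 0.677, 0.0]
contact_force: [0.1, -0.5, -1.7]
gripper_width: 0.676
```

>>> play_rows([
  [[0, 0, -0.001], 0],
  [[0, 0, -0.0015], 0],
  [[0, 0, -0.0015], 0],
])

```text
time: 47.15
tool_pos: [0.6149, 0.3155, 0.0328]
tool_rot: [0.0, 0.736, 0.677, 0.0]
contact_force: [-3.6, -1.4, 5.4]
gripper_width: 0.669
```

>>> play_rows([
  [[0, 0, 0], 0],
  [[0, 0, 0], 0],
  [[0, 0, 0], 0],
  [[0, 0, 0], 0],
  [[0, 0, 0], 0],
], grip=1)

```text
time: 47.78
tool_pos: [0.6147, 0.3153, 0.0313]
tool_rot: [0.0, 0.736, 0.677, -0.0]
contact_force: [-0.5, 0.1, -0.2]
gripper_width: 0.999
```

>>> play_rows([
  [[0, 0, 0.03], 0],
  [[0, 0, 0.07], 0],
  [[0, 0, 0.12], 0],
  [[0, 0, 0.17], 0],
  [[0, 0.02, 0.23], 0],
])

```text
time: 48.4
tool_pos: [0.6143, 0.3341, 0.2613]
tool_rot: [-0.0, 0.736, 0.677, -0.001]
contact_force: [0.9, -0.7, -0.1]
gripper_width: 1.002
```

```bash
python3 look.py cup6 dosing_cup stick_tumbler; python3 pan.py cup6
python3 - <<'E'
from h import *
W=np.load("cup6.npz")["W"]*1e3
m=(np.hypot(W[...,0]-615,W[...,1]-315)<50)&(W[...,2]>62)&(W[...,2]<80); p=W[m]
F=fitcircle(p[:,:2]);print(len(p),F[0].round(1),F[1].round(1),p[:,2].max().round(1))
for n in("top","scene"):
    im,_=grab_frame(n); cv2.imwrite(f"pics/{n}9.png",im)
E
```

```text
tcp [614.3 334.1 261.3] yawY -4.9
dosing_cup 0.83 [296.4, 157.6, 343.2, 211.1] 2098 z [15.2 27.6 70.5]
   rect [614.9 315.1] [57. 56.] 86 encl [615.1 314.9] 28.9 fit [615.2 315.4] 27.1
stick_tumbler 0.58 [304.7, 255.7, 351.0, 340.7] 2854 z [  7.6  73.5 131.8]
   rect [609.6 166. ] [42. 49.] 88 encl [609.7 165.5] 24.5 fit [608.2 166.9] 20.3
gray pct [  8.1  63.  100.  104.  125. ]
pan 58.0 3043 [615.3 314.6] [100.9 102.3] 15.2
484 [615.2 315.3] 27.1 71.3
```

View pics/cup6.png

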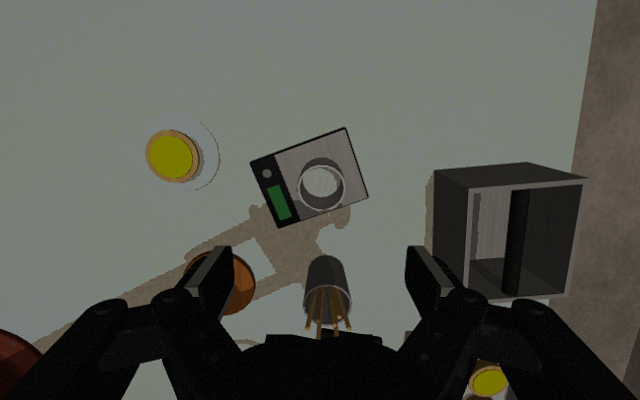

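View pics/scene9.png

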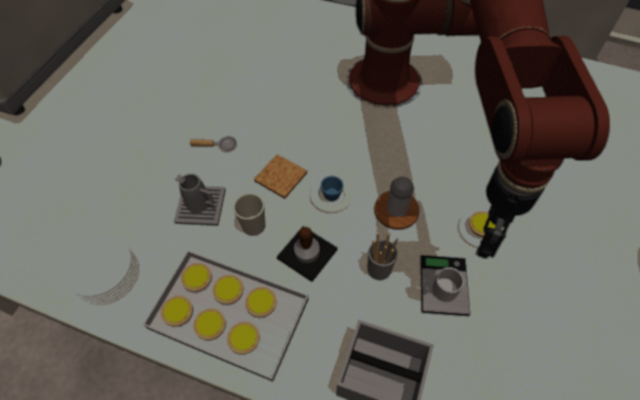

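View pics/top9.png

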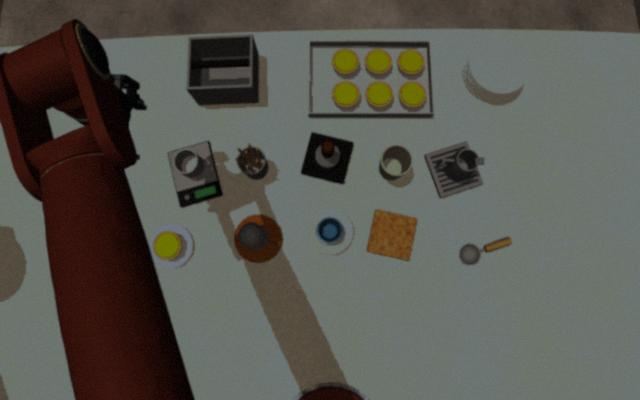

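All four things stand upright and centred, the cork is empty (scene 281,176), the tumbler is still at its place and the arm is clear. Handing in.

```bash
python3 -c "
from plant import ticket;print(ticket.job_done())"
```

```text
the job is handed in; nothing more can be done
None
```

The job is done and handed in at about 48.5 s of the 144 s. All four things stand upright on their own places and let go, the cork tile is empty, and the arm is well clear.

I moved the jug to the cork, the tamper to the mat, then the jug to the tray. After that the cup went to the cork, the shaker to the board and the cup to the scale. The largest wrist force the moves reported was about 17 N, well under 120 N.

Each thing was checked with the wrist camera right after it was released:

| Thing | Place | Offset from centre |
|---|---|---|
| Tamper | tamping mat | about 1 mm |
| Milk jug | drip tray | about 2 mm (the fit includes points from its handle and spout) |
| Shaker | round board | under 1 mm |
| Dosing cup | scale's pan | under 1 mm |

- **Tumbler:** it reads as unmoved within measurement noise. The wrist fits put it at about (608,164) mm before and (608,167) mm after, and it was never touched.
- **Disagreements:** the top and scene cameras differed from each other by 3–6 mm in x, so I relied on the wrist camera.
- **Wrong detections:** the detector gave a wrong region once for the jug and once for the parked cup. For the cup I used the depth data instead. The jug had already been measured and I looked at it again before gripping.
- **Final overviews:** the last top and scene pictures show everything standing in place. I checked these only by eye.

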